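# Open the parts pot, lean its lid on the drain rack, put the cup in

### The job

Lift the loose lid off the metal parts pot by its knob and lean it on the sloping drain rack, knob outwards, lowering it along the slope until its rim rests against the orange stop before you let go: the slope is slippery and the lid must neither slide down and bang nor be pushed hard against rack or stop. Then lower the silver headset cup into the open pot without dropping it. Leave the other parts and things where they are.

Things in the scene. Friction and masses are not known exactly. Their poses are not given: they have to be found in the camera images.
- parts_pot: Round open aluminium pot, fixed, 132 mm outer diameter, 64 mm high, wall 4 mm, floor 5 mm thick (inside 124 mm wide, 59 mm deep), two small wire handles at +y and -y reaching 83 mm from the axis. Origin: centre of its underside, z up. It and the drain rack stand near each other to the left and may change places.
- lid: Loose aluminium lid, about 0.2 kg, 140 mm across, lying on the pot at the start. Origin: centre of its flat underside, the lower face of a plug 116 mm wide and 6 mm deep that hangs in the pot's mouth with about 3 mm play all round; z is its axis, up through the knob. The rim plate lies 6 to 10 mm above the origin; the top swells to 14 mm in the middle.
- knob (a point): Middle of the lid's knob, 35 mm above the lid's origin: an upright black cylinder, 30 mm diameter, from 22 to 48 mm above the lid's origin, on a thin stem. Axes as the lid's.
- drain_rack: Fixed draining rack, 130 mm wide (y). Its flat, smooth, slippery steel face looks up and towards the rack's own -x (to the robot's right) and lies 35 degrees from horizontal. Origin: centre of the footprint at the table, z up. The face rises towards +x from its lower edge (slope_foot: x -82, z 22 mm) for 205 mm, to x 86, z 140 mm. The lid shall lie flat on it, on its underside, knob outwards.
- slope_foot (a point): Middle of the lower edge of the rack's face; axes as the rack's. An orange stop bar (rack_stop_c0), 120 mm long in y, standing 20 mm out of the face, is clamped across the face. Its upper side, on which the lid's rim shall rest, lies anywhere from 12 to 57 mm up the slope from here: it is not reported, so feel for it or look. The clamp holds more than 60 N.
- headset_cup: Silver-white bicycle headset cup with a black rubber seal on top, round, 41 mm diameter, 16 mm high, the body under the seal 13 mm high; lies flat on the table. Origin: centre of its underside. One of three small ring-shaped parts to the robot's right, which may change places.
- bearing: Black bearing cup, 38 mm diameter, 9 mm high, flat on the table; leave it. Origin: centre of its underside.
- spacer_ring: Black spacer ring, 37 mm diameter, 8 mm high, flat on the table; leave it. Origin: centre of its underside.
- oil_bottle: Cream oil bottle with a red spout, 45 mm diameter, 165 mm high, standing at the back; leave it. Origin: centre of its underside. Fixed bottles and glasses of the room stand all over the middle and right of the table, up to 240 mm high: travel above them.
Mind the look-alikes: they are no part of the job. There is more than one size of the headset_cup; the job needs the smaller.

How it is judged:
On the way, in this order (a step that is already met when the one before it is completed fails the run):
1. the lid is lifted clear of the pot (z of lid in the frame of parts_pot above 0.09 m and contact force between the fingers and lid above 0.5 N), for 0.2 s.
2. the lid leans on the rack's slope, let go and at rest (angle between lid's own z axis and vertical between 0.52 and 0.7 rad and y of lid in the frame of drain_rack between -0.03 and 0.03 m and x of lid in the frame of drain_rack between -0.035 and 0.045 m and z of lid in the frame of drain_rack between 0.05 and 0.12 m and contact force between lid and drain_rack above 0.5 N and linear speed of lid below 0.02 m/s and contact force between the fingers and lid below 0.05 N), for 0.3 s.
3. the cup lies in the pot, let go and at rest (horizontal distance between headset_cup and parts_pot below 0.058 m and z of headset_cup in the frame of parts_pot between -0.005 and 0.03 m and contact force between the fingers and headset_cup below 0.05 N and linear speed of headset_cup below 0.02 m/s), for 0.2 s.
At the end, for the whole second after the job is handed in: The lid lies flat on the rack's sloping face, knob outwards (35 degrees, give or take 5), within 30 mm of the rack's middle line, held by the stop, at rest and released; the headset cup lies on the floor of the pot, at rest and released (all of step 2 and all of step 3); the robot touches nothing.
It fails at once if the lid slides, falls or is thrown while nobody holds it (faster than 0.22 m/s) (contact force between the fingers and lid below 0.05 N and linear speed of lid above 0.22 m/s).
It fails at once if the lid is pressed into the rack with more than 60 N (contact force between lid and drain_rack above 60 N).
It fails at once if the lid is pushed against the stop with more than 25 N (contact force between lid and rack_stop_c0 above 25 N).
It fails at once if the cup is dropped (faster than 0.75 m/s while not held) (contact force between the fingers and headset_cup below 0.05 N and linear speed of headset_cup above 0.75 m/s).
It fails at once if another part or the oil bottle is moved more than 20 mm, or the bottle is tipped (distance of any of oil_bottle, bearing, spacer_ring from where it was at the start of the episode above 0.02 m or angle between oil_bottle's own z axis and vertical above 0.35 rad).
It also fails if it takes over 69 s, if anything falls off the work surface, if the arm or the gripper's body presses on something with over 40 N, if the wrist force passes 120 N, or if a joint passes its speed limit or range.

### The arm

A 7-joint arm with a two-finger parallel gripper is mounted at the origin on a cart in front of the work surface, level with it; the furniture and walls round the work are solid. World frame = base frame: x ahead of the robot, y to its left, z up, the work surface at z = 0. Lengths are in m, angles in rad, forces in N, time in s.
With the tool pointing down it reaches from about 0.35 to 0.9 m from the base axis. Payload 8.1 kg.
Tool frame: the origin (TCP) lies midway between the tips of the shut fingers; the grasp point (between the pads) lies 19 mm behind it; z points along the fingers, x is the direction in which the jaws open and shut, and the axes are right-handed (so a half turn about z gives the same grasp; the last joint's range is limited). The gripper opens to 92 mm and grips with 3 to 60 N. Pads are 19 mm wide; open, the fingers measure 130 mm over their backs; the gripper's body (75 mm by 190 mm) begins 47 mm behind the grasp point.
Start: joints at [-0.103, 0.434, 0.025, 1.573, -0.012, 1.134, -0.075], TCP at [0.625, -0, 0.227] pointing down, gripper open.
Joint ranges: [-2.62, 2.62], [-0.44, 2.09], [-1.27, 1.32], [0.08, 2.57], [-1.32, 4.46], [0.12, 2], [-2.74, 2.74]. Speed limits (rad/s): [2.22, 2.22, 3.01, 3.01, 3.14, 3.14, 3.14].

### API

Orientations are given as a rotation vector (axis times angle).
In Python, from cell import arm gives the robot as it stands.
- The arm moves only by the tool jog_arm, never from a script. Its argument "commands" is a list of rows, each an object with "translation": the shift along the tool's x, y, z in mm, a list of three; "turn": the turn, a rotation vector about the tool's x, y, z in rad, a list of three. A call has 1 to 12 rows; each row is the pose to reach, as a shift and turn from the pose commanded when the call began, along the tool's axes at that moment; what a row does not reach only later rows make up. A row lasts 1/12 s, in which the tool goes at most 41.7 mm and 7.16 degrees, less where a joint would pass 70% of its speed; a pose out of reach is approached as far as the arm can. A call with a gripper value outside its range is refused whole. "claw" is the closure, from -1 (fully open) to 1 (shut), so that 0 is half open, set as the call begins (left out, the last holds). The fingers move at their own pace and stop on an object; "grip_force" is the grip in N (left out, the last holds). Time passes only in rows, so rows that repeat a pose let the fingers close. It gives the time, the measured TCP pose, the force and the opening at its end, in the units of the state.
- arm.observe(): the state, without advancing time (a new reading comes with each control period).
- arm.get_image(name): name is "scene" or "side" or "wrist"; returns the picture (400x640x3 uint8, blue, green, red); there is no depth.
- arm.camera_info(name): a dict with "vertical_fov" (degrees; the focal length in pixels is half the picture's height over the tangent of half this angle, whatever the lens; pixels are square), "cx", "cy" (the principal point, pixels), "distortion" ([k1, k2, p1, p2, k3] as OpenCV has them; the pictures are not rectified), "eye" and "rotation" of the camera in the world. Camera axes: x right, y up, looking along -z (the intrinsics and any distortion apply to the point x, -y, -z); pixel columns grow to the right and rows downward; lengths in m; the calibration is good to about 2 mm. A picture is of the moment at which its call begins: read the wrist's pose just before it. camera_info takes no time and is no camera call; for the wrist camera it gives the pose at the moment of the call.
- arm.sign_off(): hands the job in, once; it reports no verdict.
Trained networks look in the newest picture that a camera, given by its name, has taken for a name from the list of things; names that differ only in an ending like _2 or _b are one class to them, and where a whole thing is asked for, a point or a joint stands for the part that bears it (a point fixed in the world has none). Each returns a list of dicts, best first, with "confidence" (0 to 1); they miss things now and then, are a little off and sometimes report something else, mostly with a low value. They report only what shows in the picture. A call takes as long as a camera call. They do not tell look-alikes from the thing itself.
- arm.trace(camera, query): "region" (400x640 bool, what is visible of it) and "box" ([left, top, width, height] in pixels, round what is visible of it).
- arm.landmark_of(camera, query): "at" ([column, row] in pixels: a listed point, or the origin of a listed thing).
The state is a dict: "clock": time; "joints": joint angles; "dq": joint speeds; "joint_efforts": joint torques, N m; "position": TCP position; "ee_rot": TCP orientation; "force": force on the tool from outside, world axes, zero at the start; "ft_torque": the same for the moment, N m; "width": opening from 0.0 (shut) to 1.0 (fully open).
Only numpy, scipy, OpenCV 4.12 (cv2) and the standard library are available. Lean on these libraries where they do the work, as an engineer would, in place of code of your own. Each camera call takes 0.05 s, during which the arm holds its last target. There are 200 camera calls.

## Working session

There is one attempt and no reset: what is moved stays moved. The work goes in short steps, Python scripts to look and compute and a tool call to move; the robot and the scene stay as the last step left them, time stands still between calls to the robot, and variables do not carry over. Pictures are saved under pics/ and viewed, about 8 in all and at most 12, crops included, and the job is handed in when it is done.

Besides the shell and the picture viewer there is one more tool, called after "Request:" by a JSON object that holds its "name" and its "arguments", one argument or row to a line. jog_arm: Moves the arm, as the interface text tells. Its arguments: {"type":"object","properties":{"commands":{"type":"array","items":{"type":"object","properties":{"translation":{"type":"array","items":{"type":"number"}},"turn":{"type":"array","items":{"type":"number"}}}}},"claw":{"type":"number"},"grip_force":{"type":"number"}},"required":["commands"]}

```bash
ls; mkdir -p pics; cat > h.py <<'E'
import numpy as np, cv2
from cell import arm
from scipy.spatial.transform import Rotation as R
def K(ci):
    f=200/np.tan(np.radians(ci['vertical_fov'])/2)
    return np.array([[f,0,ci['cx']],[0,f,ci['cy']],[0,0,1.]])
def ray(cam,px,ci=None):
    ci=ci or arm.camera_info(cam)
    u=cv2.undistortPoints(np.array([[px]],float),K(ci),np.array(ci['distortion'],float))[0,0]
    return np.array(ci['eye']),np.array(ci['rotation'])@np.array([u[0],-u[1],-1])
def atz(cam,px,z,ci=None):
    e,d=ray(cam,px,ci); return e+d*(z-e[2])/d[2]
def proj(cam,P,ci=None):
    ci=ci or arm.camera_info(cam)
    p=(np.atleast_2d(P)-ci['eye'])@np.array(ci['rotation'])*[1,-1,-1]
    return cv2.projectPoints(p,np.zeros(3),np.zeros(3),K(ci),np.array(ci['distortion'],float))[0][:,0]
def tri(rays):
    A=np.zeros((3,3));b=np.zeros(3)
    for e,d in rays:
        d=d/np.linalg.norm(d);M=np.eye(3)-np.outer(d,d);A+=M;b+=M@e
    return np.linalg.solve(A,b)
E
python3 - <<'E'
from h import *
s=arm.observe(); print(s)
ims=[]
for c in ("scene","side"):
    ci=arm.camera_info(c); print(c,ci)
    im=arm.get_image(c); cv2.imwrite(f'pics/{c}0.png',im)
    for q in ("parts_pot","lid","knob","drain_rack","slope_foot","headset_cup","bearing","spacer_ring","oil_bottle"):
        r=arm.landmark_of(c,q)
        print(c,q,[(np.round(x['at'],1).tolist(),round(x['confidence'],2),np.round(atz(c,x['at'],{'knob':.058+.035,'lid':.058,'slope_foot':.022}.get(q,0)),3).tolist()) for x in r])
E
```

```text
pics
{'clock': 0.0, 'joints': array([-0.10259191,  0.43522985,  0.02497581,  1.57409985, -0.01159437,
        1.13400247, -0.07510949]), 'dq': array([ 5.97396285e-04,  3.29102583e-04, -2.07896429e-03,  1.75824677e-03,
        4.55264235e-05,  6.39581375e-05, -4.92310981e-04]), 'joint_efforts': array([ 3.89017032e-04, -6.67853522e+01,  9.84863900e-01, -3.14464223e+01,
       -6.05165795e-02,  4.27553023e-02,  1.12382318e-04]), 'position': array([ 6.24483909e-01, -6.63871242e-05,  2.25939682e-01]), 'ee_rot': array([ 3.14144075e+00, -1.37596068e-04, -2.49342474e-03]), 'force': array([-0.98825208,  0.77845534,  0.16584098]), 'ft_torque': array([0.04793938, 0.06686754, 0.00778238]), 'width': 1.00259347685628}
scene {'vertical_fov': 53.412051057664875, 'cx': 312.82004689110005, 'cy': 205.7433012404721, 'distortion': array([-0.00649665,  0.        ,  0.        ,  0.        ,  0.        ]), 'eye': array([-0.4119328 , -0.07700693,  0.9163687 ]), 'rotation': array([ 0.66764107, -0.61843696, -1.40756154])}Traceback (most recent call last):
  File "<stdin>", line 9, in <module>
  File "h.py", line 12, in atz
    e,d=ray(cam,px,ci); return e+d*(z-e[2])/d[2]
                                            ~^^^
IndexError: invalid index to scalar variable.
```

View pics/scene0.png

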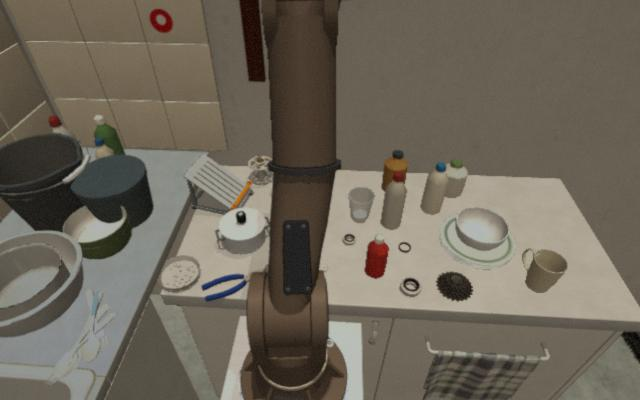

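The scene camera shows the pot with its lid at about (243,230) and the rack behind it at (215,182), with the orange stop at (242,195). There are rings at (349,239), (404,247) and (411,287). Rotation is a rotation vector, so I'm fixing the helper.

```bash
sed -i "s/np.array(ci\['rotation'\])/R.from_rotvec(ci['rotation']).as_matrix()/" h.py
cat > look.py <<'E'
from h import *
import sys
tag=sys.argv[1]
for c in sys.argv[2].split(','):
    ci=arm.camera_info(c)
    im=arm.get_image(c); cv2.imwrite(f'pics/{c}{tag}.png',im)
    for q in sys.argv[3].split(','):
        r=arm.landmark_of(c,q)
        print(c,q,[(np.round(x['at'],1).tolist(),round(x['confidence'],2),np.round(atz(c,x['at'],{'knob':.058+.035,'lid':.058,'slope_foot':.022}.get(q,0),ci),3).tolist()) for x in r])
E
python3 look.py 0 scene,side,wrist parts_pot,lid,knob,drain_rack,slope_foot,headset_cup,bearing,spacer_ring,oil_bottle
python3 -c "
import cv2,numpy as np
a=cv2.imread('pics/scene0.png')[130:310,150:470]
b=cv2.imread('pics/side0.png')
w=cv2.imread('pics/wrist0.png')
o=np.zeros((600,800,3),np.uint8)
o[:270,:480]=cv2.resize(a,(480,270)); o[270:600,:528]=cv2.resize(b,(528,330));o[:200,480:800]=cv2.resize(w,(320,200)); cv2.imwrite('pics/m0.png',o)"
```

```text
scene parts_pot [([246.2, 237.9], 0.66, [0.426, 0.194, 0.0])]
scene lid [([244.1, 223.1], 0.84, [0.433, 0.196, 0.058])]
scene knob []
scene drain_rack [([224.5, 202.4], 0.98, [0.586, 0.302, 0.0])]
scene slope_foot [([243.2, 200.3], 0.69, [0.577, 0.232, 0.022]), ([242.2, 239.5], 0.39, [0.398, 0.199, 0.022])]
scene headset_cup [([412.0, 289.5], 0.81, [0.264, -0.303, 0.0]), ([349.9, 240.1], 0.54, [0.438, -0.131, 0.0])]
scene bearing []
scene spacer_ring [([402.4, 249.6], 0.38, [0.41, -0.29, 0.0])]
scene oil_bottle []
side parts_pot [([276.1, 199.3], 0.78, [0.418, 0.212, 0.0])]
side lid [([279.6, 184.4], 0.71, [0.425, 0.194, 0.058]), ([359.7, 190.9], 0.66, [0.601, 0.041, 0.058])]
side knob [([275.4, 171.3], 0.56, [0.423, 0.213, 0.093]), ([278.0, 199.6], 0.54, [0.36, 0.065, 0.093])]
side drain_rack []
side slope_foot []
side headset_cup [([317.9, 338.9], 0.91, [0.264, -0.3, 0.0]), ([341.2, 259.2], 0.55, [0.432, -0.124, 0.0])]
side bearing [([319.8, 234.8], 0.49, [0.439, -0.012, 0.0])]
side spacer_ring [([381.2, 304.8], 0.5, [0.422, -0.292, 0.0])]
side oil_bottle [([361.5, 192.4], 0.59, [0.662, 0.112, 0.0])]
wrist parts_pot []
wrist lid []
wrist knob [([188.7, 264.9], 0.51, [0.477, -0.078, 0.093])]
wrist drain_rack []
wrist slope_foot []
wrist headset_cup [([188.3, 266.7], 0.47, [0.429, -0.13, 0.0])]
wrist bearing [([187.8, 189.9], 0.45, [0.443, -0.014, 0.0])]
wrist spacer_ring []
wrist oil_bottle [([351.0, 90.6], 0.83, [0.662, 0.112, 0.0])]
```

View pics/m0.png

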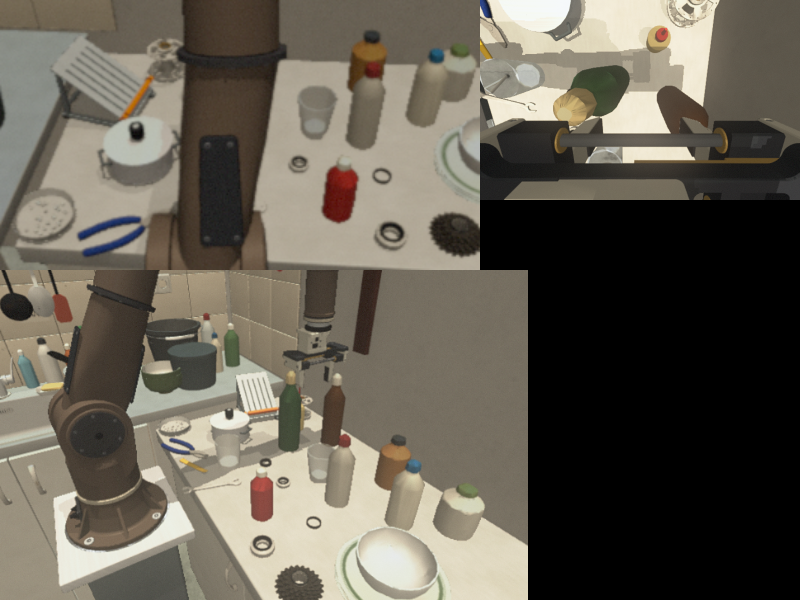

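The side view shows the pot, the rack behind it and the three rings. The smaller silver cup looks like the one near (0.435,-0.128), and the big one is near (0.264,-0.30). Next I'm raising the arm and moving left so the wrist camera can see the pot and rack.

Request:
{"name": "jog_arm", "arguments": {
  "commands": [
    {"translation": [0,0,-41]},
    {"translation": [0,0,-82]},
    {"translation": [0,0,-123]},
    {"translation": [-25,-20,-150]},
    {"translation": [-55,-45,-180]},
    {"translation": [-80,-70,-190]},
    {"translation": [-110,-90,-190]},
    {"translation": [-110,-90,-190]},
    {"translation": [-110,-90,-190]}
  ],
  "claw": -1
}}

```text
schema error: expected keys translation, turn
```

```bash
python3 look.py 1 wrist parts_pot,lid,knob,drain_rack,slope_foot,headset_cup,bearing,spacer_ring
python3 -c "
from h import *
ci=arm.camera_info('wrist');print(ci, R.from_rotvec(ci['rotation']).as_matrix().round(3).tolist(), arm.observe()['position'])"
```

```text
wrist parts_pot [([350.3, 89.1], 0.71, [0.661, 0.114, 0.0])]
wrist lid []
wrist knob []
wrist drain_rack []
wrist slope_foot []
wrist headset_cup [([189.9, 264.4], 0.56, [0.432, -0.126, 0.0]), ([350.0, 90.3], 0.51, [0.66, 0.113, 0.0])]
wrist bearing [([187.4, 188.8], 0.46, [0.442, -0.012, 0.0])]
wrist spacer_ring []
{'vertical_fov': 69.63002487514369, 'cx': 321.8548620485083, 'cy': 204.80186433111507, 'distortion': array([0.00603684, 0.        , 0.        , 0.        , 0.        ]), 'eye': array([0.62512673, 0.07279763, 0.38346947]), 'rotation': array([-0.27446727, -0.00064529, -0.00056292])} [[1.0, 0.001, -0.001], [-0.0, 0.963, 0.271], [0.001, -0.271, 0.963]] [ 6.25041652e-01 -3.39090525e-05  2.26755671e-01]
```

View pics/wrist1.png

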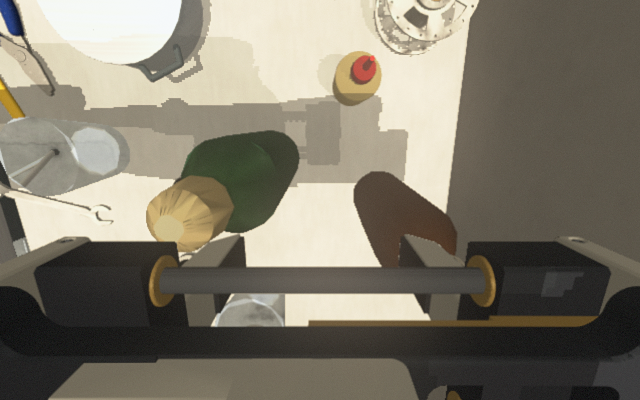

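Request:
{"name": "jog_arm", "arguments": {
  "commands": [
    {"translation": [0,0,-41],"turn": [0,0,0]},
    {"translation": [0,0,-82],"turn": [0,0,0]},
    {"translation": [0,-20,-115],"turn": [0,0,0]},
    {"translation": [-25,-45,-140],"turn": [0,0,0]},
    {"translation": [-50,-75,-155],"turn": [0,0,0]},
    {"translation": [-75,-105,-170],"turn": [0,0,0]},
    {"translation": [-100,-135,-180],"turn": [0,0,0]},
    {"translation": [-110,-165,-190],"turn": [0,0,0]},
    {"translation": [-110,-190,-190],"turn": [0,0,0]},
    {"translation": [-110,-190,-190],"turn": [0,0,0]},
    {"translation": [-110,-190,-190],"turn": [0,0,0]}
  ],
  "claw": -1
}}

```text
clock: 2.97
position: [0.5145, 0.1915, 0.4167]
ee_rot: [-3.141, -0.005, -0.0]
force: [-0.3, -0.9, -0.8]
width: 0.997
```

```bash
python3 look.py 2 wrist parts_pot,lid,knob,drain_rack,slope_foot
python3 -c "
from h import *
print(arm.camera_info('wrist'), arm.observe()['position'])"
```

```text
wrist parts_pot []
wrist lid [([268.6, 161.4], 0.68, [0.42, 0.199, 0.058]), ([287.6, 253.7], 0.35, [0.449, 0.02, 0.058])]
wrist knob [([268.2, 163.7], 0.68, [0.425, 0.2, 0.093])]
wrist drain_rack [([364.3, 101.2], 0.8, [0.594, 0.305, 0.0])]
wrist slope_foot [([355.4, 143.0], 0.56, [0.578, 0.23, 0.022])]
{'vertical_fov': 69.63002487514369, 'cx': 321.8548620485083, 'cy': 204.80186433111507, 'distortion': array([0.00603684, 0.        , 0.        , 0.        , 0.        ]), 'eye': array([0.51568082, 0.26165159, 0.57328115]), 'rotation': array([-2.74879223e-01, -1.81465518e-04, -2.57147353e-03])} [0.51538914 0.18877473 0.41656802]
```

View pics/wrist2.png

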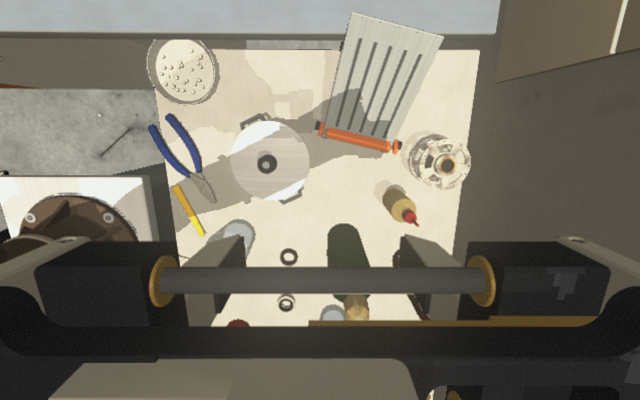

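The wrist view shows the knob at (268,163), the rack top corners at about (352,13) and (443,37), and the orange bar from (320,128) to (397,147). Next is a fit of the rack pose and stop, shown as an overlay.

```bash
cat > fit.py <<'E'
from h import *
from scipy.optimize import least_squares
ci=arm.camera_info('wrist')
c,s=np.cos(np.radians(35)),np.sin(np.radians(35))
def face(u,y,n=0): # u up-slope from foot, n out of face
    return np.array([-.082+u*c-n*s, y, .022+u*s+n*c])
def W(p,L): 
    a=p[2]; return np.array([[np.cos(a),-np.sin(a),0],[np.sin(a),np.cos(a),0],[0,0,1]])@L+[p[0],p[1],0]
im=cv2.imread('pics/wrist2.png')
hsv=cv2.cvtColor(im,cv2.COLOR_BGR2HSV)
m=((hsv[...,0]<16)&(hsv[...,1]>150)&(hsv[...,2]>120)); m[:110]=0;m[160:]=0;m[:,:300]=0;m[:,420:]=0
ys,xs=np.nonzero(m); r=cv2.minAreaRect(np.c_[xs,ys].astype(np.float32)); print('bar',r,cv2.boxPoints(r).round(1).tolist())
obs=np.array([[352,12.5],[443,37]])
tr=[face(.205,.065),face(.205,-.065)]
f=lambda p:(np.r_[[proj('wrist',W(p,t),ci)[0] for t in tr]]-obs).ravel()
res=least_squares(f,[.59,.305,1.3]); p=res.x; print('rack',p,np.degrees(p[2]),res.fun)
# bar: centre pixel of visible box -> u
for u0 in (.01,.02,.03,.04,.05):
    q=[proj('wrist',W(p,face(u0,0,n)),ci)[0].round(1).tolist() for n in (0,.02)]; print(u0,q)
big=cv2.resize(im[0:170,300:460],None,fx=4,fy=4,interpolation=cv2.INTER_CUBIC)
def dl(pts,col):
    q=((proj('wrist',np.array(pts),ci)-[300,0])*4).astype(int)
    cv2.polylines(big,[q.reshape(-1,1,2)],False,col,1)
dl([W(p,face(*t)) for t in ((0,.065),(.205,.065),(.205,-.065),(0,-.065),(0,.065))],(255,0,0))
for u0 in (.01,.03,.05): dl([W(p,face(u0,.06,.02)),W(p,face(u0,-.06,.02))],(0,255,0))
cv2.imwrite('pics/fit.png',big[:600])
E
python3 fit.py
```

```text
bar ((358.4720764160156, 137.6148223876953), (80.7271957397461, 13.10438346862793), 13.671306610107422) [[317.70001220703125, 134.39999389648438], [320.79998779296875, 121.69999694824219], [399.20001220703125, 140.8000030517578], [396.1000061035156, 153.5]]
rack [0.59758134 0.30377189 1.33798404] 76.66083843964476 [-1.32610293 -0.30271036  1.35246084  0.42507986]
0.01 [[356.7, 140.2], [356.2, 147.0]]
0.02 [[358.3, 135.9], [357.7, 142.7]]
0.03 [[359.9, 131.5], [359.3, 138.3]]
0.04 [[361.5, 126.9], [361.0, 133.7]]
0.05 [[363.2, 122.2], [362.7, 129.0]]
```

View pics/fit.png

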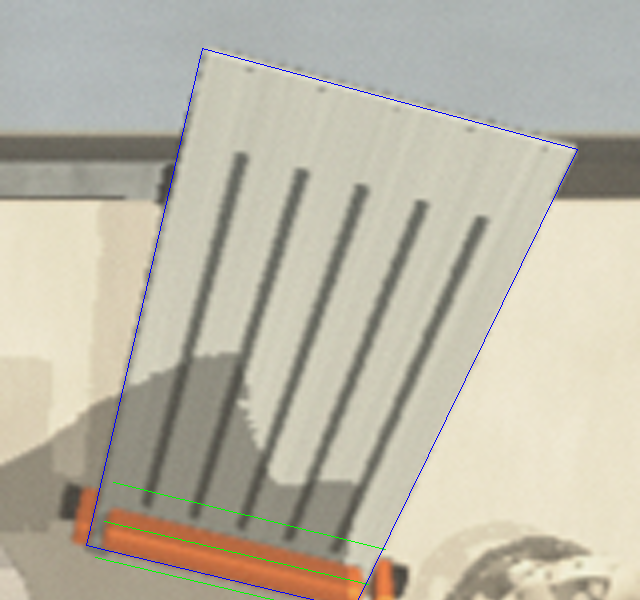

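The rack model matches the picture: origin (0.598,0.304), yaw 76.7°, stop upper side at u≈22 mm, where the orange base edge sits at (358.7,135). I'm going above the knob and yawing the jaws parallel to the stop.

Request:
{"name": "jog_arm", "arguments": {
  "commands": [
    {"translation": [-35,-4,20],"turn": [0,0,0.1]},
    {"translation": [-65,-8,50],"turn": [0,0,0.2]},
    {"translation": [-90,-11,85],"turn": [0,0,0.233]},
    {"translation": [-90,-11,125],"turn": [0,0,0.233]},
    {"translation": [-90,-11,165],"turn": [0,0,0.233]},
    {"translation": [-90,-11,205],"turn": [0,0,0.233]},
    {"translation": [-90,-11,240],"turn": [0,0,0.233]},
    {"translation": [-90,-11,247],"turn": [0,0,0.233]},
    {"translation": [-90,-11,247],"turn": [0,0,0.233]},
    {"translation": [-90,-11,247],"turn": [0,0,0.233]}
  ],
  "claw": -1
}}

```text
clock: 4.1
position: [0.4259, 0.2011, 0.171]
ee_rot: [-3.12, 0.366, -0.001]
force: [-0.2, -0.4, 0.8]
width: 1.001
```

```bash
python3 look.py 3 wrist,side lid,knob
python3 -c "
from h import *
s=arm.observe();print(s['position'],s['ee_rot'],s['joints'].round(2),s['clock'],s['force'])
P=s['position']+R.from_rotvec(s['ee_rot']).as_matrix()@np.array([0,0,-.019]);print(proj('wrist',P), R.from_rotvec(s['ee_rot']).as_matrix().round(3).tolist())"
```

```text
wrist lid [([317.0, 201.4], 0.76, [0.422, 0.203, 0.058])]
wrist knob [([318.9, 215.2], 0.63, [0.423, 0.199, 0.093])]
side lid [([277.5, 182.1], 0.79, [0.426, 0.209, 0.058])]
side knob [([276.8, 172.7], 0.7, [0.422, 0.202, 0.093])]
[0.42580511 0.20139154 0.17104388] [-3.11880411  0.36535879 -0.0032068 ] [-0.47  0.25 -0.1   2.    0.03  0.88 -0.82] 4.4 [-0.94593595  0.22904003 -0.59875319]
[[321.52907427 266.80892437]] [[0.973, -0.231, 0.002], [-0.231, -0.973, 0.001], [0.002, -0.002, -1.0]]
```

View pics/wrist3.png

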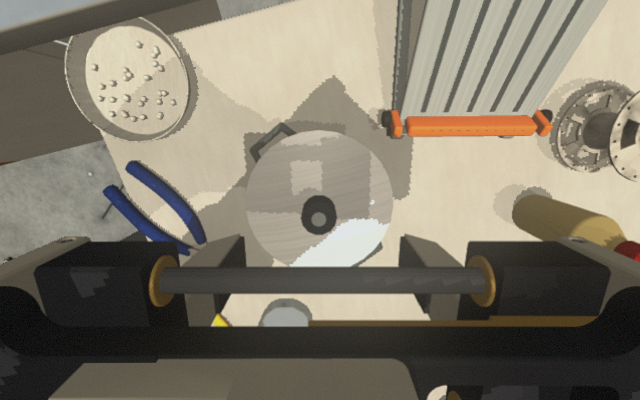

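The knob is at (319,214) and the orange bar is level in the picture, so the yaw is right. I'm descending 91 mm with a small correction and then closing.

Request:
{"name": "jog_arm", "arguments": {
  "commands": [
    {"translation": [-1,1,25],"turn": [0,0,0]},
    {"translation": [-2,2,55],"turn": [0,0,0]},
    {"translation": [-2,2,75],"turn": [0,0,0]},
    {"translation": [-2,2,86],"turn": [0,0,0]},
    {"translation": [-2,2,91],"turn": [0,0,0]},
    {"translation": [-2,2,91],"turn": [0,0,0]},
    {"translation": [-2,2,91],"turn": [0,0,0]}
  ],
  "claw": -1
}}

```text
clock: 4.98
position: [0.4231, 0.1998, 0.0794]
ee_rot: [-3.12, 0.365, -0.001]
force: [0.5, -0.3, 0.2]
width: 0.997
```

Request:
{"name": "jog_arm", "arguments": {
  "commands": [
    {"translation": [0,0,0],"turn": [0,0,0]},
    {"translation": [0,0,0],"turn": [0,0,0]},
    {"translation": [0,0,0],"turn": [0,0,0]},
    {"translation": [0,0,0],"turn": [0,0,0]},
    {"translation": [0,0,0],"turn": [0,0,0]},
    {"translation": [0,0,0],"turn": [0,0,0]},
    {"translation": [0,0,0],"turn": [0,0,0]},
    {"translation": [0,0,0],"turn": [0,0,0]}
  ],
  "claw": 1,
  "grip_force": 40
}}

```text
clock: 5.65
position: [0.4226, 0.1995, 0.0788]
ee_rot: [3.12, -0.365, 0.0]
force: [-0.1, 0.1, 0.4]
width: 0.471
```

Request:
{"name": "jog_arm", "arguments": {
  "commands": [
    {"translation": [0,0,0],"turn": [0,0,0]},
    {"translation": [0,0,0],"turn": [0,0,0]},
    {"translation": [0,0,0],"turn": [0,0,0]},
    {"translation": [0,0,0],"turn": [0,0,0]},
    {"translation": [0,0,0],"turn": [0,0,0]},
    {"translation": [0,0,0],"turn": [0,0,0]}
  ]
}}

```text
clock: 6.15
position: [0.4226, 0.1995, 0.0787]
ee_rot: [3.12, -0.365, 0.0]
force: [-0.1, -0.3, -0.4]
width: 0.317
```

Request:
{"name": "jog_arm", "arguments": {
  "commands": [
    {"translation": [0,0,-10],"turn": [0,0,0]},
    {"translation": [0,0,-25],"turn": [0,0,0]},
    {"translation": [0,0,-45],"turn": [0,0,0]},
    {"translation": [0,0,-75],"turn": [0,0,0]},
    {"translation": [0,0,-105],"turn": [0,0,0]},
    {"translation": [0,0,-135],"turn": [0,0,0]},
    {"translation": [0,0,-160],"turn": [0,0,0]},
    {"translation": [0,0,-170],"turn": [0,0,0]},
    {"translation": [0,0,-170],"turn": [0,0,0]},
    {"translation": [0,0,-170],"turn": [0,0,0]}
  ]
}}

```text
clock: 6.98
position: [0.4223, 0.1993, 0.2478]
ee_rot: [3.12, -0.365, -0.001]
force: [-0.5, 0.6, -3.1]
width: 0.32
```

```bash
cat > plan.py <<'E'
# tool shift (mm, current tool axes) and turn to place lid centre at (u, y=0, n) on slope
from h import *
import sys
p=[.5976,.3038,np.radians(76.66)]; G=.021  # TCP above lid origin along lid axis
c,s=np.cos(np.radians(35)),np.sin(np.radians(35))
RZ=R.from_euler('z',p[2]).as_matrix()
def target(u,n):
    L=np.array([-.082+u*c-(n+G)*s,0,.022+u*s+(n+G)*c])
    Rt=RZ@np.c_[[0,-1,0],[-c,0,-s],[s,0,-c]]
    return RZ@L+[p[0],p[1],0],Rt
S=arm.observe(); P=S['position'];Rc=R.from_rotvec(S['ee_rot']).as_matrix()
print(S['clock'],P,S['force'],S['width'],S['joints'].round(2))
L=RZ.T@(P-Rc@[0,0,-0]-[p[0],p[1],0]); L=L-np.array([-.082,0,.022])
print('now u,y,n of lid origin (if aligned): ',L@[c,0,s],L[1],L@[-s,0,c]-G,'angle to target',np.degrees((R.from_matrix(Rc.T@target(0,0)[1])).as_rotvec()))
for a in sys.argv[1:]:
    u,n=map(float,a.split(',')); T,Rt=target(u,n)
    print(a,'world',T.round(4),'shift mm',(Rc.T@(T-P)*1000).round(1),'turn',R.from_matrix(Rc.T@Rt).as_rotvec().round(3))
E
python3 plan.py .125,.1 .125,.02; python3 -c "
from h import *
cv2.imwrite('pics/wrist4.png',arm.get_image('wrist'))"
```

```text
6.9833 [0.42227672 0.19925948 0.24779444] [-0.52714472  0.55397866 -3.11901853] 0.31969421990406266 [-0.47  0.16 -0.1   1.9   0.02  1.08 -0.81]
now u,y,n of lid origin (if aligned):  0.08022035893698257 0.14647217277780447 0.19847321659828962 angle to target [ 3.50293389e+01  1.69005783e-02 -2.59556612e-02]
.125,.1 world [0.5863 0.2561 0.1928] shift mm [146.5 -93.2  54.9] turn [ 0.611  0.    -0.   ]
.125,.02 world [0.5969 0.3008 0.1273] shift mm [ 146.5 -139.2  120.4] turn [ 0.611  0.    -0.   ]
```

View pics/wrist4.png

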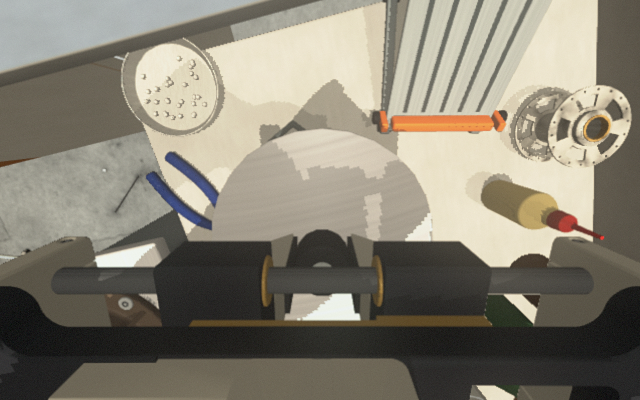

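The lid is held by the knob and is level and clear of the pot. I'm moving and tilting to a pose 100 mm off the slope at u=125 mm.

Request:
{"name": "jog_arm", "arguments": {
  "commands": [
    {"translation": [15,-10,-5],"turn": [0.05,0,0]},
    {"translation": [35,-22,-5],"turn": [0.12,0,0]},
    {"translation": [55,-35,0],"turn": [0.2,0,0]},
    {"translation": [75,-48,8],"turn": [0.28,0,0]},
    {"translation": [95,-60,18],"turn": [0.36,0,0]},
    {"translation": [115,-73,30],"turn": [0.45,0,0]},
    {"translation": [133,-85,43],"turn": [0.53,0,0]},
    {"translation": [144,-92,52],"turn": [0.59,0,0]},
    {"translation": [146.5,-93,55],"turn": [0.611,0,0]},
    {"translation": [146.5,-93,55],"turn": [0.611,0,0]},
    {"translation": [146.5,-93,55],"turn": [0.611,0,0]}
  ]
}}

```text
clock: 7.95
position: [0.5854, 0.2552, 0.1912]
ee_rot: [-2.518, 0.298, -0.088]
force: [0.5, 0.8, -2.1]
width: 0.32
```

```bash
python3 plan.py .125,.02 .125,.005; python3 -c "
from h import *
a=arm.get_image('wrist');b=arm.get_image('side')[100:260,200:420];o=np.zeros((400,800,3),np.uint8)
o[:250,:400]=cv2.resize(a,(400,250));o[:290,400:800]=cv2.resize(b,(400,290));cv2.imwrite('pics/m5.png',o)"
```

```text
7.95 [0.58544114 0.25518057 0.19118191] [ 0.45270839  0.83571459 -2.08666303] 0.32046237703156116 [ 0.    0.43 -0.26  1.89 -0.72  0.69  0.08]
now u,y,n of lid origin (if aligned):  0.12315906553634458 0.0006128758652649037 0.09929606907850899 angle to target [ 0.14140067  0.15675232 -0.2109371 ]
.125,.02 world [0.5969 0.3008 0.1273] shift mm [ 0.8 -2.  79.3] turn [ 0.002  0.003 -0.004]
.125,.005 world [0.5989 0.3091 0.115 ] shift mm [ 0.9 -2.1 94.3] turn [ 0.002  0.003 -0.004]
```

View pics/m5.png

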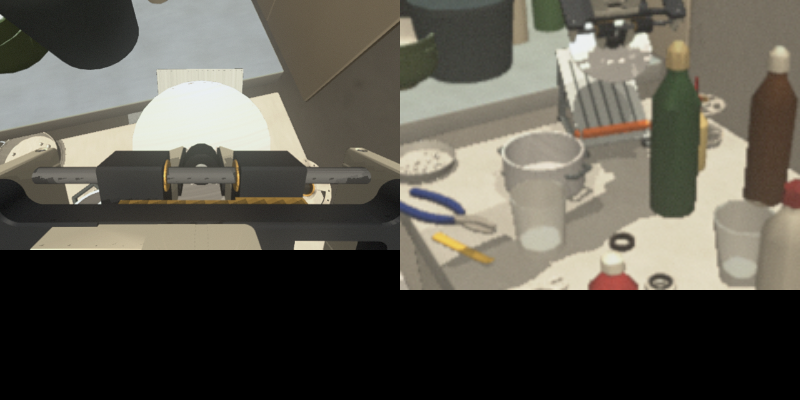

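The side view shows the open pot and the lid held tilted over the rack, parallel to it. I'm approaching along the tool axis, slowly near contact.

Request:
{"name": "jog_arm", "arguments": {
  "commands": [
    {"translation": [0,-1,20],"turn": [0,0,0]},
    {"translation": [1,-2,45],"turn": [0,0,0]},
    {"translation": [1,-2,65],"turn": [0,0,0]},
    {"translation": [1,-2,78],"turn": [0,0,0]},
    {"translation": [1,-2,86],"turn": [0,0,0]},
    {"translation": [1,-2,88],"turn": [0,0,0]},
    {"translation": [1,-2,88],"turn": [0,0,0]},
    {"translation": [1,-2,88],"turn": [0,0,0]}
  ]
}}

```text
clock: 8.72
position: [0.6002, 0.3062, 0.1236]
ee_rot: [-2.516, 0.295, -0.095]
force: [0.3, 0.4, -1.6]
width: 0.321
```

```bash
python3 plan.py .125,0 .095,0
```

```text
8.7167 [0.60016323 0.30624032 0.12360754] [ 0.31676004  0.3918097  -1.58498316] 0.3207052877486082 [-0.05  0.55 -0.31  1.89 -0.78  0.53  0.12]
now u,y,n of lid origin (if aligned):  0.12787966961465222 -0.0019310166360492309 0.01349759350309519 angle to target [-0.014237   -0.07832096  0.0046379 ]
.125,0 world [0.5995 0.3119 0.1109] shift mm [-1.9  2.9 13.5] turn [-0.    -0.001  0.   ]
.095,0 world [0.5939 0.288  0.0937] shift mm [-2.  32.9 13.5] turn [-0.    -0.001  0.   ]
```

Request:
{"name": "jog_arm", "arguments": {
  "commands": [
    {"translation": [-1,1,3],"turn": [0,0,0]},
    {"translation": [-1.5,2,6],"turn": [0,0,0]},
    {"translation": [-1.5,2,8],"turn": [0,0,0]},
    {"translation": [-1.5,2,8],"turn": [0,0,0]},
    {"translation": [-1.5,2,8],"turn": [0,0,0]}
  ]
}}

```text
clock: 9.13
position: [0.5988, 0.3098, 0.115]
ee_rot: [-2.516, 0.295, -0.093]
force: [-0.1, -0.2, -2.4]
width: 0.318
```

Request:
{"name": "jog_arm", "arguments": {
  "commands": [
    {"translation": [0,0,1],"turn": [0,0,0]},
    {"translation": [0,0,2],"turn": [0,0,0]},
    {"translation": [0,0,2],"turn": [0,0,0]},
    {"translation": [0,0,2],"turn": [0,0,0]}
  ]
}}

```text
clock: 9.47
position: [0.5991, 0.311, 0.1134]
ee_rot: [-2.516, 0.295, -0.093]
force: [1.0, -0.8, -2.2]
width: 0.318
```

Request:
{"name": "jog_arm", "arguments": {
  "commands": [
    {"translation": [0,0,1],"turn": [0,0,0]},
    {"translation": [0,0,1.5],"turn": [0,0,0]},
    {"translation": [0,0,1.5],"turn": [0,0,0]},
    {"translation": [0,0,1.5],"turn": [0,0,0]}
  ]
}}

```text
clock: 9.8
position: [0.5993, 0.3118, 0.1122]
ee_rot: [-2.516, 0.295, -0.093]
force: [-0.1, -0.7, -2.1]
width: 0.321
```

```bash
python3 plan.py .125,0 .095,0
```

```text
9.8 [0.59932709 0.31182841 0.11219317] [-0.05728527 -0.72339868 -2.13133406] 0.3212546802792357 [-0.06  0.57 -0.32  1.9  -0.79  0.5   0.13]
now u,y,n of lid origin (if aligned):  0.1256286103691788 0.00017189373078396503 0.0011394321580020066 angle to target [-0.00666834 -0.00627931 -0.0112837 ]
.125,0 world [0.5995 0.3119 0.1109] shift mm [0.2 0.6 1.1] turn [-0. -0. -0.]
.095,0 world [0.5939 0.288  0.0937] shift mm [ 0.2 30.6  1.1] turn [-0. -0. -0.]
```

Request:
{"name": "jog_arm", "arguments": {
  "commands": [
    {"translation": [0,0,1],"turn": [0,0,0]},
    {"translation": [0,0,1],"turn": [0,0,0]},
    {"translation": [0,0,1],"turn": [0,0,0]}
  ]
}}

```text
clock: 10.05
position: [0.5994, 0.3124, 0.1113]
ee_rot: [-2.516, 0.294, -0.093]
force: [-0.5, -0.1, -2.4]
width: 0.318
```

Request:
{"name": "jog_arm", "arguments": {
  "commands": [
    {"translation": [0,0,1],"turn": [0,0,0]},
    {"translation": [0,0,1],"turn": [0,0,0]},
    {"translation": [0,0,1],"turn": [0,0,0]}
  ]
}}

```text
clock: 10.3
position: [0.5996, 0.313, 0.1105]
ee_rot: [-2.516, 0.295, -0.093]
force: [0.1, 0.2, -3.0]
width: 0.317
```

Request:
{"name": "jog_arm", "arguments": {
  "commands": [
    {"translation": [0,0,1],"turn": [0,0,0]},
    {"translation": [0,0,1],"turn": [0,0,0]},
    {"translation": [0,0,1],"turn": [0,0,0]}
  ]
}}

```text
clock: 10.55
position: [0.5997, 0.3135, 0.1097]
ee_rot: [-2.516, 0.295, -0.093]
force: [0.6, -0.2, -2.2]
width: 0.319
```

Request:
{"name": "jog_arm", "arguments": {
  "commands": [
    {"translation": [0,0,1],"turn": [0,0,0]},
    {"translation": [0,0,1],"turn": [0,0,0]},
    {"translation": [0,0,1],"turn": [0,0,0]}
  ]
}}

```text
clock: 10.8
position: [0.6, 0.314, 0.1091]
ee_rot: [-2.516, 0.295, -0.093]
force: [-1.4, -2.4, -0.7]
width: 0.319
```

Request:
{"name": "jog_arm", "arguments": {
  "commands": [
    {"translation": [0,0,1],"turn": [0,0,0]},
    {"translation": [0,0,1],"turn": [0,0,0]},
    {"translation": [0,0,1],"turn": [0,0,0]}
  ]
}}

```text
clock: 11.05
position: [0.6001, 0.314, 0.109]
ee_rot: [-2.516, 0.295, -0.094]
force: [-5.0, -9.2, 10.5]
width: 0.321
```

Request:
{"name": "jog_arm", "arguments": {
  "commands": [
    {"translation": [0,0,1],"turn": [0,0,0]},
    {"translation": [0,0,1],"turn": [0,0,0]},
    {"translation": [0,0,1],"turn": [0,0,0]}
  ]
}}

```text
clock: 11.3
position: [0.6001, 0.314, 0.1089]
ee_rot: [-2.516, 0.295, -0.094]
force: [-11.1, -15.1, 21.4]
width: 0.32
```

Contact with the face came at n≈-4 mm (calibration offset), with a stiffness of about 13 N/mm. I'm backing off 2 mm to a light touch and sliding down.

Request:
{"name": "jog_arm", "arguments": {
  "commands": [
    {"translation": [0,0,-1],"turn": [0,0,0]},
    {"translation": [0,0,-2],"turn": [0,0,0]},
    {"translation": [0,0,-2],"turn": [0,0,0]},
    {"translation": [0,0,-2],"turn": [0,0,0]}
  ]
}}

```text
clock: 11.63
position: [0.6, 0.314, 0.109]
ee_rot: [-2.516, 0.295, -0.093]
force: [-1.3, -3.3, 2.3]
width: 0.316
```

Request:
{"name": "jog_arm", "arguments": {
  "commands": [
    {"translation": [0,3,0],"turn": [0,0,0]},
    {"translation": [0,6,0],"turn": [0,0,0]},
    {"translation": [0,9,0],"turn": [0,0,0]},
    {"translation": [0,12,0],"turn": [0,0,0]},
    {"translation": [0,15,0],"turn": [0,0,0]},
    {"translation": [0,18,0],"turn": [0,0,0]},
    {"translation": [0,20,0],"turn": [0,0,0]},
    {"translation": [0,20,0],"turn": [0,0,0]},
    {"translation": [0,20,0],"turn": [0,0,0]}
  ]
}}

```text
clock: 12.38
position: [0.596, 0.2973, 0.097]
ee_rot: [-2.517, 0.295, -0.093]
force: [-1.3, -3.6, 1.9]
width: 0.318
```

```bash
python3 plan.py .095,0; python3 -c "
from h import *
im=arm.get_image('side');cv2.imwrite('pics/side6.png',cv2.resize(im[110:210,240:400],None,fx=5,fy=5,interpolation=cv2.INTER_CUBIC))"
```

```text
12.3833 [0.59601741 0.29734044 0.09698475] [-1.26523995 -3.64625154  1.86423439] 0.31797086463659097 [-0.02  0.59 -0.34  1.92 -0.81  0.48  0.18]
now u,y,n of lid origin (if aligned):  0.10473224868986061 4.9483384403475536e-05 -0.002794838539688479 angle to target [ 0.04167161 -0.01697786 -0.04685067]
.095,0 world [0.5939 0.288  0.0937] shift mm [ 0.1  9.7 -2.8] turn [ 0.001 -0.    -0.001]
```

View pics/side6.png

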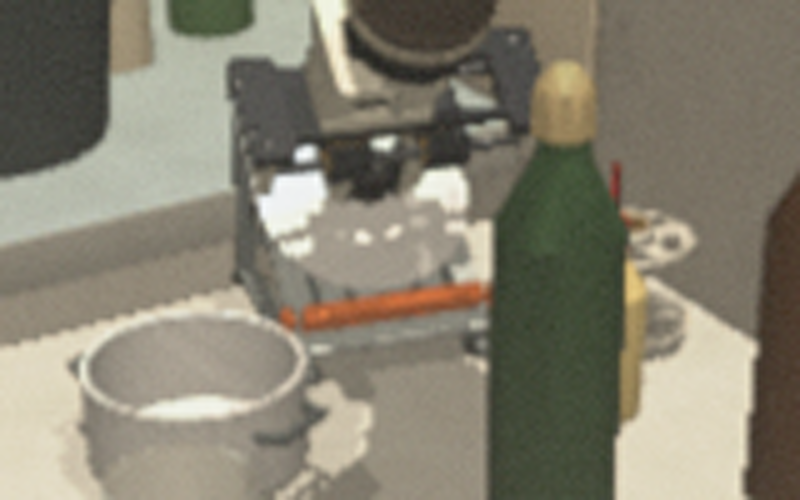

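The side view shows the lid on the face with its rim just above the orange bar (a small gap at (378,290)). I'm continuing carefully.

Request:
{"name": "jog_arm", "arguments": {
  "commands": [
    {"translation": [0,2,0],"turn": [0,0,0]},
    {"translation": [0,4,0],"turn": [0,0,0]},
    {"translation": [0,5,0],"turn": [0,0,0]},
    {"translation": [0,5,0],"turn": [0,0,0]}
  ]
}}

```text
clock: 12.77
position: [0.5951, 0.294, 0.0946]
ee_rot: [-2.516, 0.295, -0.093]
force: [-1.1, -4.4, 2.9]
width: 0.318
```

Request:
{"name": "jog_arm", "arguments": {
  "commands": [
    {"translation": [0,0.5,0],"turn": [0,0,0]},
    {"translation": [0,1,0],"turn": [0,0,0]},
    {"translation": [0,1,0],"turn": [0,0,0]}
  ]
}}

```text
clock: 13.02
position: [0.595, 0.2934, 0.0941]
ee_rot: [-2.516, 0.294, -0.093]
force: [-0.5, -1.9, 4.0]
width: 0.32
```

Request:
{"name": "jog_arm", "arguments": {
  "commands": [
    {"translation": [0,0.5,0],"turn": [0,0,0]},
    {"translation": [0,1,0],"turn": [0,0,0]},
    {"translation": [0,1,0],"turn": [0,0,0]}
  ]
}}

```text
clock: 13.27
position: [0.5948, 0.2924, 0.0935]
ee_rot: [-2.516, 0.295, -0.093]
force: [-0.5, -2.0, 3.5]
width: 0.32
```

Request:
{"name": "jog_arm", "arguments": {
  "commands": [
    {"translation": [0,0.5,0],"turn": [0,0,0]},
    {"translation": [0,1,0],"turn": [0,0,0]},
    {"translation": [0,1,0],"turn": [0,0,0]}
  ]
}}

```text
clock: 13.52
position: [0.5946, 0.2916, 0.0929]
ee_rot: [-2.516, 0.295, -0.093]
force: [-1.9, -3.0, 3.4]
width: 0.316
```

Request:
{"name": "jog_arm", "arguments": {
  "commands": [
    {"translation": [0,0.5,0],"turn": [0,0,0]},
    {"translation": [0,1,0],"turn": [0,0,0]},
    {"translation": [0,1,0],"turn": [0,0,0]}
  ]
}}

```text
clock: 13.77
position: [0.5946, 0.2916, 0.0928]
ee_rot: [-2.515, 0.294, -0.093]
force: [0.0, -1.0, 5.9]
width: 0.317
```

Request:
{"name": "jog_arm", "arguments": {
  "commands": [
    {"translation": [0,0.5,0],"turn": [0,0,0]},
    {"translation": [0,1,0],"turn": [0,0,0]},
    {"translation": [0,1,0],"turn": [0,0,0]}
  ]
}}

```text
clock: 14.02
position: [0.5945, 0.2916, 0.0928]
ee_rot: [-2.514, 0.293, -0.094]
force: [0.3, 1.3, 7.4]
width: 0.319
```

Request:
{"name": "jog_arm", "arguments": {
  "commands": [
    {"translation": [0,0.5,0],"turn": [0,0,0]},
    {"translation": [0,1,0],"turn": [0,0,0]},
    {"translation": [0,1,0],"turn": [0,0,0]}
  ]
}}

```text
clock: 14.27
position: [0.5945, 0.2915, 0.0928]
ee_rot: [-2.513, 0.292, -0.094]
force: [-0.0, 4.0, 8.1]
width: 0.317
```

```bash
python3 plan.py .092,0
```

```text
14.2667 [0.59452159 0.29148325 0.0927691 ] [-0.04742881  3.95189896  8.09263869] 0.317057109403452 [ 0.01  0.6  -0.35  1.93 -0.81  0.47  0.21]
now u,y,n of lid origin (if aligned):  0.09736306877718733 0.00015351283426938075 -0.0027812404135039055 angle to target [-0.1761329  -0.01261299  0.09448895]
.092,0 world [0.5933 0.2856 0.092 ] shift mm [ 0.1  5.4 -2.8] turn [-0.003 -0.     0.002]
```

The stop was felt at u≈97 mm. I'm easing back to a light press and then opening.

Request:
{"name": "jog_arm", "arguments": {
  "commands": [
    {"translation": [0,-1,0],"turn": [0,0,0]},
    {"translation": [0,-1.8,-0.3],"turn": [0,0,0]},
    {"translation": [0,-1.8,-0.3],"turn": [0,0,0]},
    {"translation": [0,-1.8,-0.3],"turn": [0,0,0]}
  ]
}}

```text
clock: 14.6
position: [0.5944, 0.2915, 0.0929]
ee_rot: [-2.515, 0.293, -0.093]
force: [1.3, 2.9, 3.3]
width: 0.32
```

Request:
{"name": "jog_arm", "arguments": {
  "commands": [
    {"translation": [0,0,0],"turn": [0,0,0]},
    {"translation": [0,0,0],"turn": [0,0,0]},
    {"translation": [0,0,0],"turn": [0,0,0]}
  ],
  "grip_force": 5
}}

```text
clock: 14.85
position: [0.5943, 0.2912, 0.0928]
ee_rot: [-2.515, 0.294, -0.093]
force: [0.4, 3.8, 4.6]
width: 0.323
```

Request:
{"name": "jog_arm", "arguments": {
  "commands": [
    {"translation": [0,0,0],"turn": [0,0,0]},
    {"translation": [0,0,0],"turn": [0,0,0]},
    {"translation": [0,0,0],"turn": [0,0,0]},
    {"translation": [0,0,0],"turn": [0,0,0]},
    {"translation": [0,0,0],"turn": [0,0,0]},
    {"translation": [0,0,0],"turn": [0,0,0]},
    {"translation": [0,0,0],"turn": [0,0,0]},
    {"translation": [0,0,0],"turn": [0,0,0]}
  ],
  "claw": -0.2
}}

```text
clock: 15.52
position: [0.5943, 0.2905, 0.0924]
ee_rot: [-2.516, 0.295, -0.093]
force: [0.1, -0.1, 0.2]
width: 0.6
```

```bash
python3 plan.py .095,0 ; python3 -c "
from h import *
im=arm.get_image('wrist');cv2.imwrite('pics/wrist7.png',im)"
```

```text
15.5167 [0.59429853 0.29053737 0.09239723] [ 0.12551037 -0.05405104  0.21318539] 0.5995563185287057 [ 0.    0.59 -0.35  1.93 -0.81  0.47  0.21]
now u,y,n of lid origin (if aligned):  0.09635369814999019 0.0001523127042345339 -0.0025284352879256546 angle to target [-0.00348116 -0.00845676 -0.01455465]
.095,0 world [0.5939 0.288  0.0937] shift mm [ 0.2  1.4 -2.5] turn [-0. -0. -0.]
```

View pics/wrist7.png

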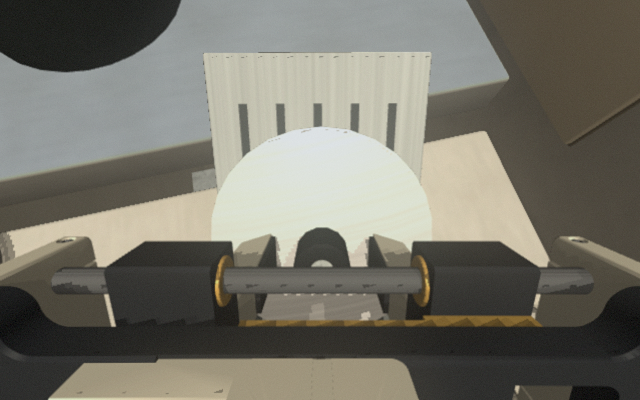

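The lid lies symmetrically on the rack and the jaws are clear of the knob, with the force reading at zero. I'm retreating along the axis and computing the trip to the cup.

Request:
{"name": "jog_arm", "arguments": {
  "commands": [
    {"translation": [0,0,-8],"turn": [0,0,0]},
    {"translation": [0,0,-20],"turn": [0,0,0]},
    {"translation": [0,0,-45],"turn": [0,0,0]},
    {"translation": [0,0,-80],"turn": [0,0,0]},
    {"translation": [0,0,-120],"turn": [0,0,0]},
    {"translation": [0,-20,-155],"turn": [0,0,0]},
    {"translation": [0,-50,-190],"turn": [0,0,0]},
    {"translation": [0,-65,-210],"turn": [0,0,0]},
    {"translation": [0,-65,-210],"turn": [0,0,0]}
  ]
}}

```text
clock: 16.32
position: [0.5812, 0.2255, 0.3106]
ee_rot: [-2.513, 0.291, -0.108]
force: [0.2, -0.3, -0.1]
width: 0.603
```

```bash
cat > go.py <<'E'
from h import *
import sys
x,y,z,yaw=map(float,sys.argv[1:5])
S=arm.observe();P=S['position'];Rc=R.from_rotvec(S['ee_rot'])
Rt=R.from_euler('z',yaw,degrees=True)*R.from_rotvec([np.pi,0,0])
print(S['clock'],P.round(4),S['force'].round(1),S['width'],S['joints'].round(2),'shift',(Rc.inv().apply(np.array([x,y,z])-P)*1000).round(1),'turn',(Rc.inv()*Rt).as_rotvec().round(3))
E
python3 go.py .435 -.16 .40 0; python3 look.py 8 side lid,headset_cup
```

```text
16.3167 [0.5812 0.2255 0.3106] [ 0.2 -0.3 -0.1] 0.6026695367580703 [ 0.04  0.28 -0.22  1.77 -0.63  0.93 -0.05] shift [ -51.9  282.  -309.5] turn [-0.611 -0.083 -0.223]
side lid [([313.6, 153.2], 0.84, [0.617, 0.33, 0.058])]
side headset_cup [([319.0, 339.5], 0.64, [0.265, -0.302, 0.0]), ([341.8, 258.8], 0.51, [0.434, -0.124, 0.0])]
```

Request:
{"name": "jog_arm", "arguments": {
  "commands": [
    {"translation": [-4,20,-25],"turn": [-0.05,-0.007,-0.018]},
    {"translation": [-8,45,-52],"turn": [-0.11,-0.015,-0.04]},
    {"translation": [-13,72,-80],"turn": [-0.17,-0.023,-0.062]},
    {"translation": [-18,100,-108],"turn": [-0.23,-0.031,-0.084]},
    {"translation": [-23,127,-138],"turn": [-0.29,-0.04,-0.106]},
    {"translation": [-28,154,-168],"turn": [-0.35,-0.048,-0.128]},
    {"translation": [-33,181,-198],"turn": [-0.41,-0.056,-0.15]},
    {"translation": [-38,208,-228],"turn": [-0.47,-0.064,-0.172]},
    {"translation": [-43,235,-258],"turn": [-0.53,-0.072,-0.194]},
    {"translation": [-48,262,-288],"turn": [-0.58,-0.079,-0.212]},
    {"translation": [-52,282,-310],"turn": [-0.611,-0.083,-0.223]},
    {"translation": [-52,282,-310],"turn": [-0.611,-0.083,-0.223]}
  ]
}}

```text
clock: 17.47
position: [0.4313, -0.1657, 0.3941]
ee_rot: [3.136, -0.007, -0.022]
force: [0.1, -0.6, -0.3]
width: 0.603
```

Request:
{"name": "jog_arm", "arguments": {
  "commands": [
    {"translation": [0,0,0],"turn": [0,0,0]},
    {"translation": [0,0,0],"turn": [0,0,0]},
    {"translation": [0,0,0],"turn": [0,0,0]}
  ]
}}

```text
clock: 17.72
position: [0.4337, -0.1595, 0.3928]
ee_rot: [3.141, 0.003, -0.022]
force: [0.0, 0.9, 0.1]
width: 0.6
```

```bash
python3 go.py .435 -.128 .1 0; python3 look.py 9 wrist headset_cup,bearing,spacer_ring,lid,parts_pot
python3 -c "
import cv2;a=cv2.imread('pics/wrist9.png')[60:320,120:520];cv2.imwrite('pics/w9c.png',cv2.resize(a,None,fx=2,fy=2))"
```

```text
17.7167 [ 0.4337 -0.1595  0.3928] [0.  0.9 0.1] 0.6003993898945044 [ 0.23  0.07 -0.    1.65  0.    1.43  0.24] shift [  5.5 -31.6 292.8] turn [0.    0.014 0.002]
wrist headset_cup [([321.9, 146.3], 0.68, [0.429, -0.127, 0.0]), ([240.9, 228.4], 0.57, [0.264, -0.292, 0.0])]
wrist bearing [([329.4, 79.8], 0.83, [0.442, -0.012, 0.0])]
wrist spacer_ring [([312.9, 230.3], 0.6, [0.411, -0.296, 0.0])]
wrist lid []
wrist parts_pot []
```

View pics/w9c.png

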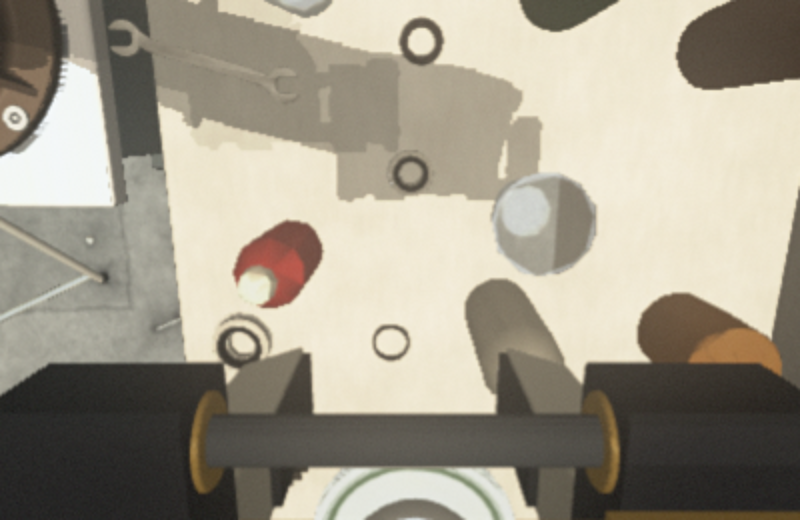

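The crop shows the small silver cup at (410,173), about 42 px wide, which matches 41 mm; the larger one is at (243,342), about 57 px. The glass at (545,225) sits on the jaw-axis side, so I'm yawing 90° for the grasp and opening fully.

Request:
{"name": "jog_arm", "arguments": {
  "commands": [
    {"translation": [0,-5,15],"turn": [0,0,-0.12]},
    {"translation": [0,-15,40],"turn": [0,0,-0.24]},
    {"translation": [0,-25,70],"turn": [0,0,-0.36]},
    {"translation": [0,-32,90],"turn": [0,0,-0.48]},
    {"translation": [0,-32,100],"turn": [0,0,-0.6]},
    {"translation": [0,-32,110],"turn": [0,0,-0.72]},
    {"translation": [0,-32,120],"turn": [0,0,-0.84]},
    {"translation": [0,-32,130],"turn": [0,0,-0.96]},
    {"translation": [0,-32,130],"turn": [0,0,-1.08]},
    {"translation": [0,-32,130],"turn": [0,0,-1.2]},
    {"translation": [0,-32,130],"turn": [0,0,-1.32]},
    {"translation": [0,-32,130],"turn": [0,0,-1.44]}
  ],
  "claw": -1
}}

```text
clock: 19.02
position: [0.4322, -0.1286, 0.2638]
ee_rot: [-2.349, -2.075, 0.016]
force: [-0.2, 0.3, 0.3]
width: 0.997
```

```bash
python3 go.py .434 -.127 .16 90; python3 look.py 10 wrist headset_cup
python3 -c "
from h import *
print('glass by pot',atz('side',(277,231),0),atz('side',(270,224),0))
s=arm.observe();print(R.from_rotvec(s['ee_rot']).as_matrix().round(2).tolist())
for e in arm.trace('wrist','headset_cup')[:2]:
    l,t,w,h=e['box'];print(e['box'],e['confidence'],atz('wrist',(l+w/2,t+h/2),.008))"
```

```text
19.0167 [ 0.4322 -0.1286  0.2638] [-0.2  0.3  0.3] 0.9973328095253993 [ 0.3   0.13 -0.14  1.9   0.02  1.12  1.59] shift [  2.1   2.8 103.7] turn [-0.012  0.002 -0.124]
wrist headset_cup [([182.8, 69.7], 0.77, [0.264, -0.297, 0.0]), ([320.3, 179.7], 0.68, [0.436, -0.132, 0.0])]
glass by pot [0.34963685 0.06181529 0.        ] [0.34740496 0.10158532 0.        ]
[[0.13, 0.99, -0.01], [0.99, -0.13, -0.0], [-0.0, -0.01, -1.0]]
[158.0, 45.0, 45.4, 48.8] 0.96 [ 0.26411866 -0.29504701  0.008     ]
[307.4, 165.3, 30.7, 30.8] 0.93 [ 0.43631664 -0.1288675   0.008     ]
```

Request:
{"name": "jog_arm", "arguments": {
  "commands": [
    {"translation": [0,2,30],"turn": [0,0,-0.08]},
    {"translation": [0,4,65],"turn": [0,0,-0.12]},
    {"translation": [0,4,105],"turn": [0,0,-0.124]},
    {"translation": [0,4,145],"turn": [0,0,-0.124]},
    {"translation": [0,4,180],"turn": [0,0,-0.124]},
    {"translation": [0,4,205],"turn": [0,0,-0.124]},
    {"translation": [0,4,220],"turn": [0,0,-0.124]},
    {"translation": [0,4,223],"turn": [0,0,-0.124]},
    {"translation": [0,4,223],"turn": [0,0,-0.124]},
    {"translation": [0,4,223],"turn": [0,0,-0.124]}
  ]
}}

```text
clock: 20.0
position: [0.434, -0.1296, 0.0415]
ee_rot: [-2.225, -2.208, 0.014]
force: [-1.1, -0.3, -0.2]
width: 1.001
```

```bash
python3 go.py .436 -.129 .004 90; python3 -c "
from h import *
cv2.imwrite('pics/w11.png',arm.get_image('wrist'))
for e in arm.trace('wrist','headset_cup')[:2]:
    l,t,w,h=e['box'];print(e['box'],e['confidence'],atz('wrist',(l+w/2,t+h/2),.012))"
```

```text
20.0 [ 0.434  -0.1296  0.0415] [-1.1 -0.3 -0.2] 1.0013125216479215 [ 0.27  0.44 -0.13  2.16  0.11  0.56  1.62] shift [ 0.7  2.4 37.5] turn [-0.011  0.002 -0.008]
[295.1, 200.3, 60.3, 59.1] 0.63 [ 0.43211747 -0.12763357  0.012     ]
```

View pics/w11.png

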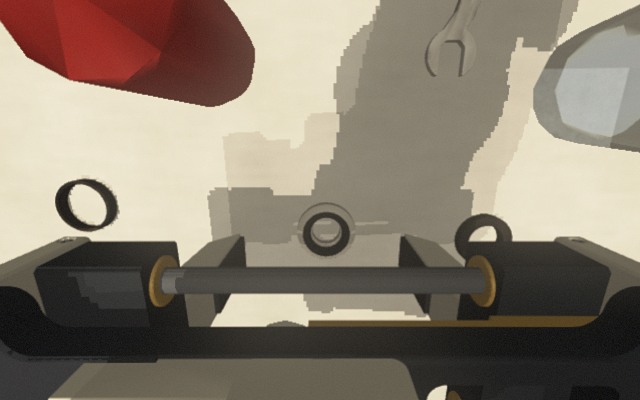

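The cup is centred between the open jaws at (325,229). I'm descending to the table level and closing.

Request:
{"name": "jog_arm", "arguments": {
  "commands": [
    {"translation": [0.5,0,12],"turn": [-0.01,0,-0.01]},
    {"translation": [0.5,0,24],"turn": [-0.01,0,-0.01]},
    {"translation": [0.5,0,32],"turn": [-0.01,0,-0.01]},
    {"translation": [0.5,0,36],"turn": [-0.01,0,-0.01]},
    {"translation": [0.5,0,37],"turn": [-0.01,0,-0.01]},
    {"translation": [0.5,0,37],"turn": [-0.01,0,-0.01]},
    {"translation": [0.5,0,37],"turn": [-0.01,0,-0.01]}
  ]
}}

```text
clock: 20.68
position: [0.4334, -0.1292, 0.0043]
ee_rot: [2.217, 2.226, -0.003]
force: [-0.8, -0.6, -0.2]
width: 1.0
```

Request:
{"name": "jog_arm", "arguments": {
  "commands": [
    {"translation": [0,0,0],"turn": [0,0,0]},
    {"translation": [0,0,0],"turn": [0,0,0]},
    {"translation": [0,0,0],"turn": [0,0,0]},
    {"translation": [0,0,0],"turn": [0,0,0]},
    {"translation": [0,0,0],"turn": [0,0,0]},
    {"translation": [0,0,0],"turn": [0,0,0]},
    {"translation": [0,0,0],"turn": [0,0,0]},
    {"translation": [0,0,0],"turn": [0,0,0]},
    {"translation": [0,0,0],"turn": [0,0,0]},
    {"translation": [0,0,0],"turn": [0,0,0]},
    {"translation": [0,0,0],"turn": [0,0,0]},
    {"translation": [0,0,0],"turn": [0,0,0]}
  ],
  "claw": 1,
  "grip_force": 25
}}

```text
clock: 21.68
position: [0.433, -0.1291, 0.0038]
ee_rot: [-2.216, -2.226, 0.004]
force: [0.1, -0.8, 0.4]
width: 0.436
```

Request:
{"name": "jog_arm", "arguments": {
  "commands": [
    {"translation": [0,0,0],"turn": [0,0,0]},
    {"translation": [0,0,0],"turn": [0,0,0]},
    {"translation": [0,0,0],"turn": [0,0,0]}
  ]
}}

```text
clock: 21.93
position: [0.433, -0.1291, 0.0038]
ee_rot: [-2.217, -2.226, 0.004]
force: [-0.7, 0.6, 0.2]
width: 0.438
```

The width is 40 mm, so the cup is gripped. I'm lifting it and going above the pot.

Request:
{"name": "jog_arm", "arguments": {
  "commands": [
    {"translation": [0,0,-15],"turn": [0,0,0]},
    {"translation": [0,0,-40],"turn": [0,0,0]},
    {"translation": [0,0,-75],"turn": [0,0,0]},
    {"translation": [0,0,-115],"turn": [0,0,0]},
    {"translation": [0,0,-155],"turn": [0,0,0]},
    {"translation": [0,0,-195],"turn": [0,0,0]},
    {"translation": [0,0,-235],"turn": [0,0,0]},
    {"translation": [0,0,-270],"turn": [0,0,0]},
    {"translation": [0,0,-295],"turn": [0,0,0]},
    {"translation": [0,0,-300],"turn": [0,0,0]},
    {"translation": [0,0,-300],"turn": [0,0,0]}
  ]
}}

```text
clock: 22.85
position: [0.4344, -0.1289, 0.3054]
ee_rot: [2.215, 2.224, -0.001]
force: [0.2, 0.1, -1.3]
width: 0.434
```

```bash
python3 go.py .423 .2 .3 112
```

```text
22.85 [ 0.4344 -0.1289  0.3054] [ 0.2  0.1 -1.3] 0.43411673393823236 [ 0.32  0.1  -0.17  1.83  0.02  1.21  1.72] shift [328.9 -10.1   4.7] turn [ 0.001  0.003 -0.38 ]
```

Request:
{"name": "jog_arm", "arguments": {
  "commands": [
    {"translation": [20,0,0],"turn": [0,0,-0.03]},
    {"translation": [50,-1,0],"turn": [0,0,-0.06]},
    {"translation": [85,-2,0],"turn": [0,0,-0.1]},
    {"translation": [120,-3,0],"turn": [0,0,-0.14]},
    {"translation": [155,-4,0],"turn": [0,0,-0.18]},
    {"translation": [190,-5,0],"turn": [0,0,-0.22]},
    {"translation": [225,-7,0],"turn": [0,0,-0.26]},
    {"translation": [260,-8,0],"turn": [0,0,-0.3]},
    {"translation": [290,-9,0],"turn": [0,0,-0.34]},
    {"translation": [315,-10,0],"turn": [0,0,-0.37]},
    {"translation": [329,-10,0],"turn": [0,0,-0.38]},
    {"translation": [329,-10,0],"turn": [0,0,-0.38]}
  ]
}}

```text
clock: 23.85
position: [0.4208, 0.2032, 0.3018]
ee_rot: [-1.748, -2.606, 0.006]
force: [-0.8, -0.1, -0.5]
width: 0.433
```

Request:
{"name": "jog_arm", "arguments": {
  "commands": [
    {"translation": [0,0,15],"turn": [0,0,0]},
    {"translation": [0,0,45],"turn": [0,0,0]},
    {"translation": [0,0,80],"turn": [0,0,0]},
    {"translation": [0,0,115],"turn": [0,0,0]},
    {"translation": [0,0,145],"turn": [0,0,0]},
    {"translation": [0,0,160],"turn": [0,0,0]},
    {"translation": [0,0,160],"turn": [0,0,0]},
    {"translation": [0,0,160],"turn": [0,0,0]}
  ]
}}

```text
clock: 24.52
position: [0.4213, 0.1986, 0.1425]
ee_rot: [-1.757, -2.602, 0.008]
force: [0.2, 0.1, 0.0]
width: 0.434
```

```bash
python3 go.py .423 .2 .012 112; python3 -c "
from h import *
a=arm.get_image('wrist');cs=arm.get_image('scene')[150:290,160:320];b=arm.get_image('side')[100:260,200:420];o=np.zeros((600,800,3),np.uint8)
o[:250,:400]=cv2.resize(a,(400,250));o[:290,400:800]=cv2.resize(b,(400,290));o[300:600,:343]=cv2.resize(cs,(343,300));cv2.imwrite('pics/m12.png',o)"
```

```text
24.5167 [0.4213 0.1986 0.1425] [0.2 0.1 0. ] 0.43398158376026336 [-0.17  0.33 -0.48  2.02  0.2   0.85  1.2 ] shift [  0.8   2.8 130.5] turn [-0.006  0.001 -0.001]
```

The picture limit is reached, so I'm verifying numerically with the networks.

```bash
python3 -c "
from h import *
for c in ('side','scene','wrist'):
    arm.get_image(c)
    for q in ('parts_pot','headset_cup','lid'):
        for e in arm.trace(c,q)[:2]:
            print(c,q,round(e['confidence'],2),np.round(e['box']))
    for e in arm.landmark_of(c,'parts_pot'): print(c,e['confidence'],e['at'],atz(c,e['at'],0).round(3))
s=arm.observe(); P=s['position']; P[2]=0
for c in ('side','scene'): print(c,'pot model bbox', [ (lambda q:(q.min(0).round(),q.max(0).round()))(proj(c,np.array([[.423+.066*np.cos(t),.2+.066*np.sin(t),z] for t in np.linspace(0,6.28,40) for z in (0,.064)])))])
"
```

```text
side parts_pot 0.62 [254. 171.  47.  36.]
side headset_cup 0.64 [303. 322.  30.  27.]
side lid 0.91 [291. 133.  44.  34.]
side 0.67 [277.3, 198.5] [0.423 0.214 0.   ]
scene parts_pot 0.87 [217. 208.  52.  45.]
scene parts_pot 0.27 [208. 164.  29.  38.]
scene headset_cup 0.83 [398. 279.  22.  18.]
scene headset_cup 0.54 [231. 199.  11.   7.]
scene lid 0.68 [205. 163.  35.  38.]
scene 0.67 [244.6, 234.7] [ 0.439  0.202 -0.   ]
wrist parts_pot 0.66 [226. 131. 185. 132.]
wrist headset_cup 0.83 [283. 221.  74.  47.]
wrist 0.9 [317.3, 194.4] [0.424 0.195 0.   ]
side pot model bbox [(array([255., 171.]), array([301., 213.]))]
scene pot model bbox [(array([220., 209.]), array([265., 254.]))]
```

Request:
{"name": "jog_arm", "arguments": {
  "commands": [
    {"translation": [1,2,15],"turn": [0,0,0]},
    {"translation": [1,3,35],"turn": [0,0,0]},
    {"translation": [1,3,60],"turn": [0,0,0]},
    {"translation": [1,3,85],"turn": [0,0,0]},
    {"translation": [1,3,105],"turn": [0,0,0]},
    {"translation": [1,3,118],"turn": [0,0,0]},
    {"translation": [1,3,125],"turn": [0,0,0]},
    {"translation": [1,3,128],"turn": [0,0,0]},
    {"translation": [1,3,128],"turn": [0,0,0]},
    {"translation": [1,3,128],"turn": [0,0,0]}
  ]
}}

```text
clock: 26.25
position: [0.4245, 0.2022, 0.0159]
ee_rot: [-1.756, -2.604, 0.002]
force: [0.2, -0.2, -0.4]
width: 0.438
```

Request:
{"name": "jog_arm", "arguments": {
  "commands": [
    {"translation": [0,0,1],"turn": [0,0,0]},
    {"translation": [0,0,2],"turn": [0,0,0]},
    {"translation": [0,0,2],"turn": [0,0,0]},
    {"translation": [0,0,2],"turn": [0,0,0]}
  ]
}}

```text
clock: 26.58
position: [0.4242, 0.2019, 0.0137]
ee_rot: [-1.756, -2.604, 0.003]
force: [-0.8, -0.1, -0.9]
width: 0.433
```

Request:
{"name": "jog_arm", "arguments": {
  "commands": [
    {"translation": [0,0,1],"turn": [0,0,0]},
    {"translation": [0,0,1],"turn": [0,0,0]},
    {"translation": [0,0,1],"turn": [0,0,0]}
  ]
}}

```text
clock: 26.83
position: [0.4241, 0.2018, 0.0123]
ee_rot: [-1.756, -2.604, 0.004]
force: [-0.5, -0.5, -0.9]
width: 0.436
```

Request:
{"name": "jog_arm", "arguments": {
  "commands": [
    {"translation": [0,0,1],"turn": [0,0,0]},
    {"translation": [0,0,1.5],"turn": [0,0,0]},
    {"translation": [0,0,1.5],"turn": [0,0,0]}
  ]
}}

```text
clock: 27.08
position: [0.424, 0.2019, 0.0107]
ee_rot: [-1.756, -2.604, 0.004]
force: [1.0, 0.2, -1.0]
width: 0.439
```

Request:
{"name": "jog_arm", "arguments": {
  "commands": [
    {"translation": [0,0,1],"turn": [0,0,0]},
    {"translation": [0,0,1.5],"turn": [0,0,0]},
    {"translation": [0,0,1.5],"turn": [0,0,0]}
  ]
}}

```text
clock: 27.33
position: [0.424, 0.2019, 0.0092]
ee_rot: [-1.756, -2.604, 0.004]
force: [0.1, -0.3, -0.6]
width: 0.437
```

Request:
{"name": "jog_arm", "arguments": {
  "commands": [
    {"translation": [0,0,0.5],"turn": [0,0,0]},
    {"translation": [0,0,0.8],"turn": [0,0,0]},
    {"translation": [0,0,0.8],"turn": [0,0,0]}
  ]
}}

```text
clock: 27.58
position: [0.4241, 0.2019, 0.0088]
ee_rot: [-1.756, -2.604, 0.004]
force: [-1.7, -0.7, 3.3]
width: 0.433
```

Floor contact came at exactly the expected height. I'm releasing with a partial opening and rising.

Request:
{"name": "jog_arm", "arguments": {
  "commands": [
    {"translation": [0,0,0],"turn": [0,0,0]},
    {"translation": [0,0,0],"turn": [0,0,0]},
    {"translation": [0,0,0],"turn": [0,0,0]},
    {"translation": [0,0,0],"turn": [0,0,0]},
    {"translation": [0,0,0],"turn": [0,0,0]},
    {"translation": [0,0,0],"turn": [0,0,0]},
    {"translation": [0,0,0],"turn": [0,0,0]}
  ],
  "claw": -0.25
}}

```text
clock: 28.17
position: [0.4241, 0.2019, 0.0085]
ee_rot: [-1.756, -2.604, 0.004]
force: [-0.0, -0.9, -0.2]
width: 0.621
```

Request:
{"name": "jog_arm", "arguments": {
  "commands": [
    {"translation": [0,0,-5],"turn": [0,0,0]},
    {"translation": [0,0,-15],"turn": [0,0,0]},
    {"translation": [0,0,-35],"turn": [0,0,0]},
    {"translation": [0,0,-65],"turn": [0,0,0]},
    {"translation": [0,0,-100],"turn": [0,0,0]},
    {"translation": [0,0,-140],"turn": [0,0,0]},
    {"translation": [0,0,-180],"turn": [0,0,0]},
    {"translation": [0,0,-220],"turn": [0,0,0]},
    {"translation": [0,0,-250],"turn": [0,0,0]},
    {"translation": [0,0,-250],"turn": [0,0,0]},
    {"translation": [0,0,-250],"turn": [0,0,0]}
  ]
}}

```text
clock: 29.08
position: [0.4252, 0.2028, 0.2611]
ee_rot: [1.756, 2.603, 0.002]
force: [0.3, 0.8, -1.3]
width: 0.623
```

```bash
python3 go.py .423 .2 .26 112; python3 look.py 13 wrist,side,scene headset_cup,parts_pot,lid,bearing,spacer_ring,oil_bottle; python3 -c "
from h import *
from plan import target,p,RZ,c,s
for u in (.0925,.0975):
  L=np.array([-.082+u*c,0,.022+u*s]);print('lid expected px',proj('side',RZ@L+[p[0],p[1],0]),proj('scene',RZ@L+[p[0],p[1],0]))
print(arm.observe()['clock'])"
```

```text
29.0833 [0.4252 0.2028 0.2611] [ 0.3  0.8 -1.3] 0.6229139016689316 [-0.12  0.2  -0.52  1.85  0.11  1.12  1.28] shift [-1.8 -3.   1.1] turn [0.002 0.001 0.   ]
wrist headset_cup [([320.2, 174.1], 0.97, [0.425, 0.2, 0.0]), ([301.8, 274.5], 0.35, [0.589, 0.233, 0.0])]
wrist parts_pot [([318.5, 174.9], 0.65, [0.427, 0.198, 0.0]), ([341.8, 322.8], 0.59, [0.649, 0.329, 0.0])]
wrist lid [([341.9, 325.3], 0.69, [0.612, 0.31, 0.058])]
wrist bearing [([171.7, 129.7], 0.76, [0.445, -0.017, 0.0])]
wrist spacer_ring []
wrist oil_bottle []
side headset_cup [([318.1, 336.5], 0.93, [0.267, -0.295, -0.0])]
side parts_pot [([277.4, 198.8], 0.86, [0.423, 0.213, 0.0]), ([313.3, 146.4], 0.52, [0.709, 0.495, 0.0]), ([318.4, 180.7], 0.4, [0.586, 0.247, 0.0])]
side lid [([312.9, 152.4], 0.84, [0.618, 0.336, 0.058])]
side bearing [([280.2, 200.1], 0.64, [0.427, 0.201, 0.0]), ([321.3, 232.1], 0.6, [0.448, -0.004, 0.0]), ([309.5, 153.3], 0.57, [0.666, 0.447, 0.0])]
side spacer_ring [([381.5, 307.4], 0.64, [0.418, -0.298, 0.0])]
side oil_bottle [([362.3, 192.3], 0.44, [0.664, 0.111, 0.0])]
scene headset_cup [([409.5, 289.1], 0.86, [0.264, -0.296, 0.0]), ([243.4, 233.4], 0.58, [0.444, 0.207, 0.0])]
scene parts_pot [([244.8, 237.8], 0.63, [0.426, 0.199, 0.0])]
scene lid [([222.2, 184.3], 0.94, [0.613, 0.307, 0.058])]
scene bearing []
scene spacer_ring [([406.3, 246.1], 0.49, [0.425, -0.304, -0.0])]
scene oil_bottle []
30.1333 [0.42459014 0.2022352  0.25857383] [ 0.2846513   0.40560065 -0.65537285] 0.6233862759390809 [-0.12  0.2  -0.52  1.85  0.11  1.12  1.28]
now u,y,n of lid origin (if aligned):  0.08921219871839561 0.14490776204488942 0.20533626019029713 angle to target [ 19.62266829  38.21619049 120.63809178]
lid expected px [[312.81223101 153.30477582]] [[222.94805234 183.69778635]]
lid expected px [[312.44270703 152.0001863 ]] [[221.70842174 182.80353038]]
30.1333
```

Everything agrees: the cup is seen in the pot at its centre, the lid is on the rack within 1–2 px of the predicted spot in two cameras, and the bearing, spacer and bottle positions match their first readings. I'm handing in.

```bash
python3 -c "
from cell import arm
print(arm.sign_off())"
```

```text
the job is handed in; nothing more can be done
None
```

I set the lid on the rack against the orange stop and the small silver headset cup on the pot floor. I handed the job in at about 30 s of robot time; no verdict was reported.

**Lid:** I lifted it by the knob, touched it flat to the slope (briefly about 28 N), and eased it back to a light touch. It then slid down until the rim met the stop at roughly 8 N, and I backed off to a few newtons before opening. After release the force read zero.

**Cup:** I gripped it at 40 mm width, lowered it until the floor was felt (about 3 N, at the expected height), released it and withdrew to 0.26 m.

**Last checks:**
- Side and scene cameras put the lid within 1–2 px of the predicted resting spot.
- The wrist camera puts the cup at (0.425, 0.200), at the pot's centre of about (0.423, 0.200). The side camera missed the cup in the pot.
- The spacer and oil bottle agree with their first readings to within about 10 mm, as does the bearing (missed by the scene camera).
- The rack's face was about 3–4 mm lower than my camera fit. The stop was about 5 mm farther up the slope than I read from the picture. I found both by feel.
- The 12-picture limit was used up before the pot insertion, so that step was checked only by force, position and the networks. I did not look at a final picture.

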